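Open the battery cover of an upturned kitchen scale by its hidden catch

ROBOT

A 6-joint arm with a two-finger parallel gripper is mounted at the origin on a cart in front of the work surface, level with it; the furniture and walls round the work are solid. World frame = base frame: x ahead of the robot, y to its left, z up, the work surface at z = 0. Lengths are in m, angles in rad, forces in N, time in s.
With the tool pointing down it reaches from about 0.275 to 0.725 m from the base axis. Payload 5.6 kg.
Tool frame: the origin (TCP) lies midway between the tips of the shut fingers; the grasp point (between the pads) lies 19 mm behind it; z points along the fingers, y is the line along which they close (so a half turn about z gives the same grasp; the last joint's range is limited). The gripper opens to 85 mm and grips with 20 to 120 N. Pads are 22 mm wide; open, the fingers measure 114 mm over their backs; the gripper's body (76 mm by 85 mm) begins 54 mm behind the grasp point. The pads swing forward as they close: fully open they stand 13 mm farther back than shut.
Start: joints at [-0.926, 0.255, 0.108, 0, -1.424, -0.285], TCP at [0.194, -0.515, 0.197] pointing down, gripper open.
Joint ranges: [-2.95, 2.95], [-1.21, 1.97], [-1.09, 1.5], [-2.87, 1.71], [-2.94, -0.07], [-3.05, 3.05]. Speed limits (rad/s): [2.57, 2.57, 3.14, 3.14, 3.14, 3.14].

INTERFACE

Orientations are given as [roll, pitch, yaw] about the fixed x, y, z axes, in that order (R = Rz(yaw) Ry(pitch) Rx(roll)).
In Python, from station import get_state, get_image, camera_info, finish_job gives the robot as it stands.
- The arm moves only by the tool play_rows, never from a script. Its argument "increments" is a list of rows, each an object of numbers: "hand": the closure, from -1 (fully open) to 1 (shut); "dx", "dy", "dz": the shift along the tool's x, y, z in mm; "rx", "ry", "rz": the turn, a rotation vector about the tool's x, y, z in rad. A call has 1 to 20 rows; each row shifts and turns the commanded pose from where the row before left it, along the tool's axes as they then stand; what a row does not reach is not made up. A row lasts 1/10 s, in which the tool goes at most 50 mm and 8.59 degrees, less where a joint would pass 70% of its speed; a pose out of reach is approached as far as the arm can. A call is refused whole if a number of a shift passes 50 or a number of a turn 0.15, either way. A call with a gripper value outside its range is refused whole. The fingers move at their own pace and stop on an object; the grip force is fixed at half the most. Time passes only in rows, so rows that do not move let the fingers close. It gives the time, the measured TCP pose, the force, the opening and the grip force at its end, in the units of the state.
- get_state(): the state, without advancing time (a new reading comes with each control period).
- get_image(name): name is "side" or "top"; returns the picture (384x512x3 uint8, blue, green, red); there is no depth.
- camera_info(name): a dict with "camera_matrix" (3x3 intrinsics, pixels), "dist" ([k1, k2, p1, p2, k3] as OpenCV has them; the pictures are not rectified), "R" (3x3) and "t" (3): a world point X has camera coordinates R X + t. Camera axes: x right, y down, z forward; pixel columns grow to the right and rows downward; lengths in m; the calibration is good to about 2 mm. A picture is of the moment at which its call begins. camera_info takes no time and is no camera call.
- finish_job(): hands the job in; it is judged then, once.
The state is a dict: "t": time; "joint_pos": joint angles; "dq": joint speeds; "joint_efforts": joint torques, N m; "eef_pos": TCP position; "tcp_rot": TCP orientation; "wrist_force": force on the tool from outside, world axes, zero at the start; "torque": the same for the moment, N m; "grip_width": opening from 0.0 (shut) to 1.0 (fully open); "grip_force": force on a finger pad.
Only numpy, scipy, OpenCV 4.12 (cv2) and the standard library are available. Lean on these libraries where they do the work, as an engineer would, in place of code of your own. Each camera call takes 0.05 s, during which the arm holds its last target. There are 200 camera calls.

TASK

The kitchen scale lies face down because its batteries are flat. Feel along the shallow recessed strip beside the battery cover for the flush catch, the one stretch that gives, and press it in until the cover springs up; then gently push the cover over past upright with the fingertips, so that it comes to rest fully open. Do not lift or tip the scale or push it out of its place, and leave the two new batteries, the mug and the jar standing where they are.

Things in the scene. Friction and masses are not known exactly. Their poses are not given: they have to be found in the camera images.
- scale: Upturned kitchen scale, loose, about 1.3 kg: flat grey case 206 (x) x 284 (y) x 38 mm high, four 4.5 mm rubber feet up at its corners. Origin: centre of its underside, on the worktop; z up, x from the recessed strip to the cover's hinge, y along the strip. Panel facing up: z = 38 mm. In this frame the strip spans x -76 to -26, y -60 to +60 mm; the cover x -10 to +70, y -60 to +60 mm.
- strip (a point): Centre of the floor of the recessed strip (50 mm wide, 120 mm along y, 2 mm deep; axes as the scale's). Somewhere along it is the catch: a flush key of the same plastic, 48 mm wide, 46 mm along y, shown only by 1.5 mm gaps; its middle lies up to 36 mm either side of this point along y, differently each time. The rest of the floor is rigid.
- catch (a joint): How far the catch is pressed in, m: 0 flush with the strip's floor, 0.005 fully in. Sprung: starts to give at about 2 N, fully in at about 5.5 N, comes back when let go. Its bolt frees the cover at about 0.0035. A fingertip that also rests on the rigid floor beside the key cannot push it in.
- cover (a joint): Angle of the battery cover, rad: 0 shut, flush with the panel, held by the bolt; about 1.05 once freed (a spring lifts it there in about a second, damped); 1.57 upright; 2.4 fully open at its stop, leaning back. Beyond about 1.7 it falls open slowly by itself and stays; well short of upright it falls back on its spring.
- hinge (a point): Middle of the cover's hinge line, level with the panel, 70 mm from the scale's origin along the scale's x; the line runs along the scale's y. The cover is a plate 80 mm from hinge line to free edge, 120 mm wide, 3 mm thick, 45 g; a newton or so moves it, and it must not be pinched or forced with over 30 N.
- cell_1: New AA battery standing on end beside the scale, 14.5 mm diameter, 50.5 mm high, 23 g; origin at the centre of its underside. To be left alone.
- cell_2: Second new AA battery, the same. To be left alone.
- mug: Empty mug, 92 x 127 x 93 mm high, loose; origin at the centre of its underside. To be left alone.
- jar: Closed glass jar with a mustard-yellow lid, 64 mm diameter, 87 mm high, loose; origin at the centre of its underside. To be left alone.
- cover_edge (a point): Middle of the cover's free edge, on its outer face, 80 mm from the hinge line; moves with the cover.

How it is judged:
By the outcome, as a careful person would: the job done as asked, in the order asked, and still so for the second after the job is handed in, with the robot touching nothing.
It also fails if it takes over 64 s, if anything falls off the work surface, if the arm or the gripper's body presses on something with over 40 N, if the wrist force passes 120 N, or if a joint passes its speed limit or range.

## Working session

There is one attempt and no reset: what is moved stays moved. The work goes in short steps, Python scripts to look and compute and a tool call to move; the robot and the scene stay as the last step left them, time stands still between calls to the robot, and variables do not carry over. Pictures are saved under pics/ and viewed, at most 10 in all, crops included, and the job is handed in when it is done.

Besides the shell and the picture viewer there is one more tool, called after "Emit:" as name(argument=value, ...) on one line, values as JSON. play_rows: Moves the arm, as the interface text tells. Its arguments: {"type":"object","properties":{"increments":{"type":"array"}},"required":["increments"]}

```bash
mkdir -p pics; python3 - <<'E'
from station import *
import cv2
for n in("top","side"):
    cv2.imwrite(f"pics/{n}0.png",get_image(n)); c=camera_info(n); print(n,c)
s=get_state();print(s)
E
```

```text
top {'camera_matrix': array([[468.78203902,   0.        , 245.12639302],
       [  0.        , 468.78203902, 190.67235983],
       [  0.        ,   0.        ,   1.        ]]), 'dist': array([-0.08400732,  0.        ,  0.        ,  0.        ,  0.        ]), 'R': array([[-0.02876535, -0.99955421, -0.00799648],
       [-0.98746744,  0.02965761, -0.15501126],
       [ 0.15517931,  0.00343731, -0.98788034]]), 't': array([0.13127035, 0.51914754, 0.98038687])}
side {'camera_matrix': array([[433.03939868,   0.        , 263.62785055],
       [  0.        , 433.03939868, 194.1604684 ],
       [  0.        ,   0.        ,   1.        ]]), 'dist': array([-0.06491597,  0.        ,  0.        ,  0.        ,  0.        ]), 'R': array([[ 0.93829977, -0.3454389 ,  0.01629426],
       [-0.16815246, -0.49690314, -0.85135893],
       [ 0.30218917,  0.79608997, -0.5243305 ]]), 't': array([-0.46605449,  0.18236262,  0.65892072])}
{'t': 0.1, 'joint_pos': array([-9.26405999e-01,  2.55667538e-01,  1.07144867e-01, -4.07780043e-04,
       -1.42389226e+00, -2.84618103e-01]), 'dq': array([-0.00067464,  0.00024271,  0.00292016,  0.00131761, -0.00026208,
        0.00187528]), 'joint_efforts': array([-1.12250600e-03, -3.87607205e+01,  2.38473988e+01,  5.37787065e+00,
       -3.83232662e-03, -2.56692476e-05]), 'eef_pos': array([ 0.19351571, -0.51430614,  0.1964035 ]), 'tcp_rot': array([ 3.13992591e+00, -6.74274543e-05, -2.78188039e+00]), 'wrist_force': array([0.73274111, 0.13950804, 0.23805729]), 'torque': array([0.03320259, 0.03910718, 0.05511534]), 'grip_force': 0.0, 'grip_width': 0.9987999381453535}
```

View pics/top0.png

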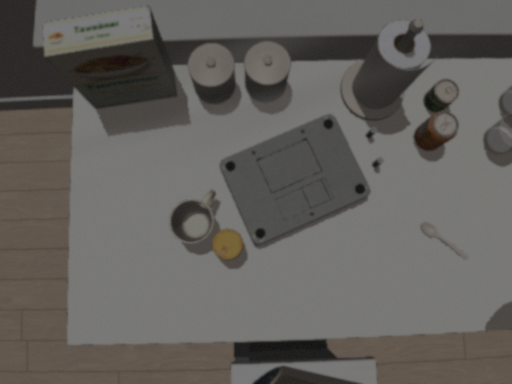

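View pics/side0.png

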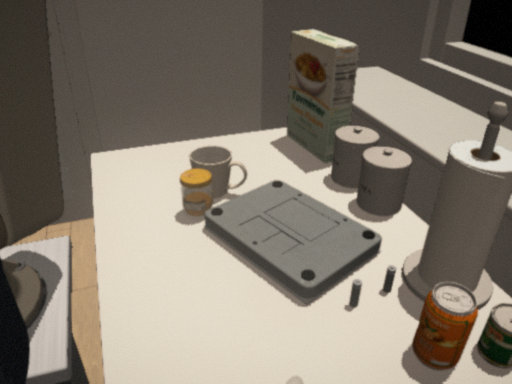

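The top view shows the scale with feet at about (328,124), (230,166), (260,233) and (360,188). The cover is nearer the far side, and there is a squarish outline at about (317,194) in the strip. I'll enlarge that area.

```bash
cat > h.py <<'E'
import numpy as np,cv2
from station import *
def proj(n,P):
    c=camera_info(n);return cv2.projectPoints(np.array(P,float).reshape(-1,3),cv2.Rodrigues(c['R'])[0],c['t'],c['camera_matrix'],np.array(c['dist']))[0].reshape(-1,2)
def tri(a,b): # top px, side px -> world
    Ps=[];us=[]
    for n,p in(("top",a),("side",b)):
        c=camera_info(n);Ps.append(np.c_[c['R'],c['t']]);us.append(cv2.undistortPoints(np.array(p,float).reshape(-1,1,2),c['camera_matrix'],np.array(c['dist'])).reshape(-1,2).T)
    X=cv2.triangulatePoints(Ps[0],Ps[1],us[0],us[1]);return (X[:3]/X[3]).T
def plane(n,p,z):
    c=camera_info(n);u=cv2.undistortPoints(np.array(p,float).reshape(-1,1,2),c['camera_matrix'],np.array(c['dist'])).reshape(-1,2)
    d=np.c_[u,np.ones(len(u))]@c['R'];o=-c['R'].T@c['t'];return o+d*((z-o[2])/d[:,2])[:,None]
E
python3 - <<'E'
import cv2,numpy as np
a=cv2.imread("pics/top0.png")[110:250,210:380];b=cv2.imread("pics/side0.png")[175:300,195:390]
f=lambda x,s:cv2.convertScaleAbs(cv2.resize(x,None,fx=s,fy=s,interpolation=cv2.INTER_CUBIC),alpha=1.8)
cv2.imwrite("pics/tc.png",f(a,4));cv2.imwrite("pics/sc.png",f(b,4))
E
```

```text
(no output)
```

View pics/tc.png

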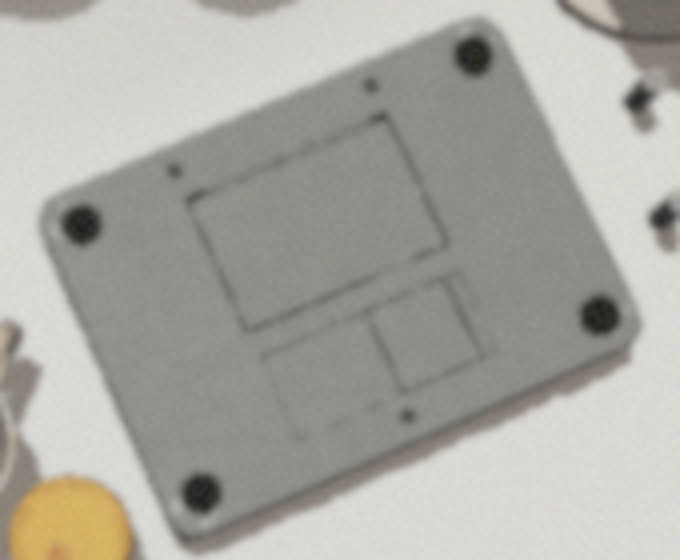

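View pics/sc.png

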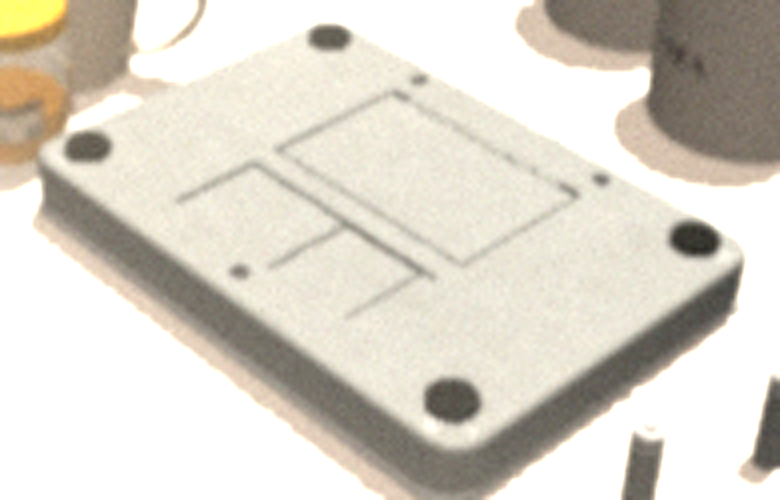

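```bash
python3 - <<'E'
from h import *
T=lambda l:np.array(l,float)/4+[210-.375,110-.375]
S=lambda l:np.array(l,float)/4+[195-.375,175-.375]
ft=T([(473,56),(81,224),(201,493),(600,315),(190,200),(383,117),(447,244),(248,330)])
fs=S([(694,239),(328,38),(88,147),(452,400),(395,95),(577,195),(463,264),(277,150)])
X=tri(ft,fs);print((X*1000).round(1))
cov=plane("top",ft[4:],.038); yaw_=None
loc=np.array([(70,60),(70,-60),(-10,-60),(-10,60)])/1000
st=plane("top",T([(262,355),(460,272),(490,355),(297,440)]),.037)
loc2=np.array([(-26,60),(-26,-60),(-76,-60),(-76,60)])/1000
L=np.r_[loc,loc2];W=np.r_[cov,st][:,:2]
U,_,V=np.linalg.svd((L-L.mean(0)).T@(W-W.mean(0)));R=V.T@np.diag([1,np.linalg.det(V.T@U.T)])@U.T
o=W.mean(0)-R@L.mean(0);yaw=np.arctan2(R[1,0],R[0,0]);print("scale",o,yaw,((W-L@R.T-o)*1e3).round(1).tolist())
k=plane("top",T([(368,313),(405,392),(447,280),(482,357)]),.036)[:,:2]
print("key local",((k-o)@R*1e3).round(1))
k=plane("side",S([(345,228),(270,269),(425,270),(347,318)]),.036)[:,:2]
print("key local side",((k-o)@R*1e3).round(1))
np.savez("s.npz",o=o,R=R)
c=plane("top",[(370,136),(376,164)],.05);print("cells",c)
print("jar/mug",plane("top",[(228,243),(193,221)],.09))
E
```

```text
[[ 670.1  -73.9   39.1]
 [ 580.2  147.9   38.6]
 [ 430.6   86.8   39.3]
 [ 520.8 -135.    39.4]
 [ 592.8   87.3   35.9]
 [ 637.7  -22.3   36.1]
 [ 563.9  -53.6   37.1]
 [ 518.3   58.2   36.9]]
scale [0.54959693 0.00671444] 0.378188811206703 [[-0.7, -0.8], [-0.9, 1.7], [0.4, -0.4], [0.2, -0.6], [1.2, -1.8], [-0.4, -1.0], [-0.4, 3.6], [0.6, -0.5]]
key local [[-27.3  -5. ]
 [-75.   -5.5]
 [-27.8 -52.5]
 [-74.3 -52.3]]
key local side [[-28.4  -7.1]
 [-74.5  -7.4]
 [-23.1 -52.7]
 [-72.2 -54. ]]
cells [[ 0.63539194 -0.16358144  0.05      ]
 [ 0.57184781 -0.17215816  0.05      ]]
jar/mug [[0.40811005 0.15382248 0.09      ]
 [0.45518705 0.22477519 0.09      ]]
```

Emit:
play_rows(increments=[{"hand":1,"dx":-15,"dy":11,"dz":0,"rz":-0.018},{"hand":1,"dx":-29,"dy":21},{"hand":1,"dx":-29,"dy":21},{"hand":1,"dx":-29,"dy":21},{"hand":1,"dx":-29,"dy":21},{"hand":1,"dx":-29,"dy":21},{"hand":1,"dx":-29,"dy":21},{"hand":1,"dx":-29,"dy":21},{"hand":1,"dx":-29,"dy":21},{"hand":1,"dx":-29,"dy":21,"dz":10},{"hand":1,"dx":-29,"dy":21,"dz":15},{"hand":1,"dx":-29,"dy":21,"dz":15},{"hand":1,"dx":-29,"dy":21,"dz":15},{"hand":1,"dx":-29,"dy":21,"dz":15},{"hand":1,"dx":-29,"dy":21,"dz":15},{"hand":1,"dx":-29,"dy":21,"dz":10},{"hand":1,"dx":-15,"dy":8},{"hand":1},{"hand":1}])

```text
invalid input at $.increments[0]: expected keys hand, dx, dy, dz, rx, ry, rz
```

```bash
cat > st.py <<'E'
from h import *
from scipy.spatial.transform import Rotation as Ro
import sys
g=np.load("s.npz");s=get_state();Rt=Ro.from_euler('xyz',s['tcp_rot']).as_matrix()
R3=np.eye(3);R3[:2,:2]=g['R'];o=np.r_[g['o'],0]
print(s['t'],"local mm",((R3.T@(s['eef_pos']-o))*1e3).round(1),"tool axes local",(R3.T@Rt).round(2).tolist(),"F",s['wrist_force'].round(2),s['grip_width'])
if len(sys.argv)>1:
    t=o+R3@(np.array([float(v) for v in sys.argv[1:4]])/1e3);print("tool shift",(Rt.T@(t-s['eef_pos'])*1e3).round(1))
E
python3 st.py -51 -29 60
```

```text
0.1 local mm [-523.3 -352.7  196.4] tool axes local [[-1.0, 0.02, -0.0], [0.02, 1.0, 0.0], [0.0, 0.0, -1.0]] F [0.73 0.14 0.24] 0.9987999381453535
tool shift [-466.2  332.2  136.9]
```

Emit:
play_rows(increments=[{"hand":1,"dx":-15,"dy":11,"dz":0,"rx":0,"ry":0,"rz":-0.018},{"hand":1,"dx":-29,"dy":21,"dz":0,"rx":0,"ry":0,"rz":0},{"hand":1,"dx":-29,"dy":21,"dz":0,"rx":0,"ry":0,"rz":0},{"hand":1,"dx":-29,"dy":21,"dz":0,"rx":0,"ry":0,"rz":0},{"hand":1,"dx":-29,"dy":21,"dz":0,"rx":0,"ry":0,"rz":0},{"hand":1,"dx":-29,"dy":21,"dz":0,"rx":0,"ry":0,"rz":0},{"hand":1,"dx":-29,"dy":21,"dz":0,"rx":0,"ry":0,"rz":0},{"hand":1,"dx":-29,"dy":21,"dz":0,"rx":0,"ry":0,"rz":0},{"hand":1,"dx":-29,"dy":21,"dz":0,"rx":0,"ry":0,"rz":0},{"hand":1,"dx":-29,"dy":21,"dz":10,"rx":0,"ry":0,"rz":0},{"hand":1,"dx":-29,"dy":21,"dz":15,"rx":0,"ry":0,"rz":0},{"hand":1,"dx":-29,"dy":21,"dz":15,"rx":0,"ry":0,"rz":0},{"hand":1,"dx":-29,"dy":21,"dz":15,"rx":0,"ry":0,"rz":0},{"hand":1,"dx":-29,"dy":21,"dz":15,"rx":0,"ry":0,"rz":0},{"hand":1,"dx":-29,"dy":21,"dz":15,"rx":0,"ry":0,"rz":0},{"hand":1,"dx":-29,"dy":21,"dz":10,"rx":0,"ry":0,"rz":0},{"hand":1,"dx":-15,"dy":7,"dz":0,"rx":0,"ry":0,"rz":0},{"hand":1,"dx":0,"dy":0,"dz":0,"rx":0,"ry":0,"rz":0},{"hand":1,"dx":0,"dy":0,"dz":0,"rx":0,"ry":0,"rz":0}])

```text
t: 2.0
eef_pos: [0.5032, -0.0342, 0.1023]
tcp_rot: [-3.142, -0.0, -2.764]
wrist_force: [-0.6, -0.9, 0.7]
grip_width: -0.002
grip_force: 0.0
```

```bash
python3 st.py -51 -29 45
```

```text
2.0 local mm [-58.3 -20.9 102.3] tool axes local [[-1.0, 0.0, -0.0], [0.0, 1.0, -0.0], [0.0, -0.0, -1.0]] F [-0.59 -0.87  0.72] -0.001682524412555404
tool shift [-7.3 -8.1 57.3]
```

Emit:
play_rows(increments=[{"hand":1,"dx":-7.3,"dy":-8.1,"dz":15,"rx":0,"ry":0,"rz":0},{"hand":1,"dx":0,"dy":0,"dz":20,"rx":0,"ry":0,"rz":0},{"hand":1,"dx":0,"dy":0,"dz":15,"rx":0,"ry":0,"rz":0},{"hand":1,"dx":0,"dy":0,"dz":7,"rx":0,"ry":0,"rz":0},{"hand":1,"dx":0,"dy":0,"dz":3,"rx":0,"ry":0,"rz":0},{"hand":1,"dx":0,"dy":0,"dz":0,"rx":0,"ry":0,"rz":0},{"hand":1,"dx":0,"dy":0,"dz":0,"rx":0,"ry":0,"rz":0}])

```text
t: 2.7
eef_pos: [0.5137, -0.0389, 0.0431]
tcp_rot: [-3.141, 0.002, -2.764]
wrist_force: [-1.0, 1.0, -0.3]
grip_width: -0.0
grip_force: 0.0
```

```bash
python3 st.py -51 -29 36
```

```text
2.7 local mm [-50.2 -29.2  43.1] tool axes local [[-1.0, 0.0, 0.0], [0.0, 1.0, -0.0], [-0.0, -0.0, -1.0]] F [-0.99  1.03 -0.32] -3.9716502655465215e-05
tool shift [0.8 0.2 7.1]
```

Emit:
play_rows(increments=[{"hand":1,"dx":0,"dy":0,"dz":2,"rx":0,"ry":0,"rz":0},{"hand":1,"dx":0,"dy":0,"dz":2,"rx":0,"ry":0,"rz":0},{"hand":1,"dx":0,"dy":0,"dz":2,"rx":0,"ry":0,"rz":0},{"hand":1,"dx":0,"dy":0,"dz":1,"rx":0,"ry":0,"rz":0},{"hand":1,"dx":0,"dy":0,"dz":1,"rx":0,"ry":0,"rz":0},{"hand":1,"dx":0,"dy":0,"dz":0,"rx":0,"ry":0,"rz":0}])

```text
t: 3.3
eef_pos: [0.513, -0.0387, 0.034]
tcp_rot: [3.142, -0.0, -2.764]
wrist_force: [0.6, 1.0, -0.3]
grip_width: 0.0
grip_force: 0.0
```

Emit:
play_rows(increments=[{"hand":1,"dx":0,"dy":0,"dz":1,"rx":0,"ry":0,"rz":0},{"hand":1,"dx":0,"dy":0,"dz":0,"rx":0,"ry":0,"rz":0}])

```text
t: 3.5
eef_pos: [0.513, -0.0387, 0.0331]
tcp_rot: [3.142, -0.0, -2.764]
wrist_force: [-1.0, 0.3, 0.1]
grip_width: -0.002
grip_force: 0.0
```

Emit:
play_rows(increments=[{"hand":1,"dx":0,"dy":0,"dz":1,"rx":0,"ry":0,"rz":0},{"hand":1,"dx":0,"dy":0,"dz":0,"rx":0,"ry":0,"rz":0}])

```text
t: 3.7
eef_pos: [0.513, -0.0387, 0.0321]
tcp_rot: [3.142, -0.0, -2.764]
wrist_force: [-0.2, -0.1, 0.5]
grip_width: 0.002
grip_force: 0.0
```

```bash
python3 - <<'E'
from h import *
f=lambda x,s:cv2.convertScaleAbs(cv2.resize(x,None,fx=s,fy=s,interpolation=cv2.INTER_CUBIC),alpha=1.6)
a=f(get_image("side")[165:305,190:390],4)
cv2.imwrite("pics/s1.png",a)
s=get_state();print(s['eef_pos'],s['wrist_force'],(proj("side",s['eef_pos'])-[190,165])*4)
E
```

```text
[ 0.51304282 -0.03876481  0.03211383] [0.13774676 0.3470566  0.6237807 ] [[360.56392846 315.41450633]]
```

View pics/s1.png

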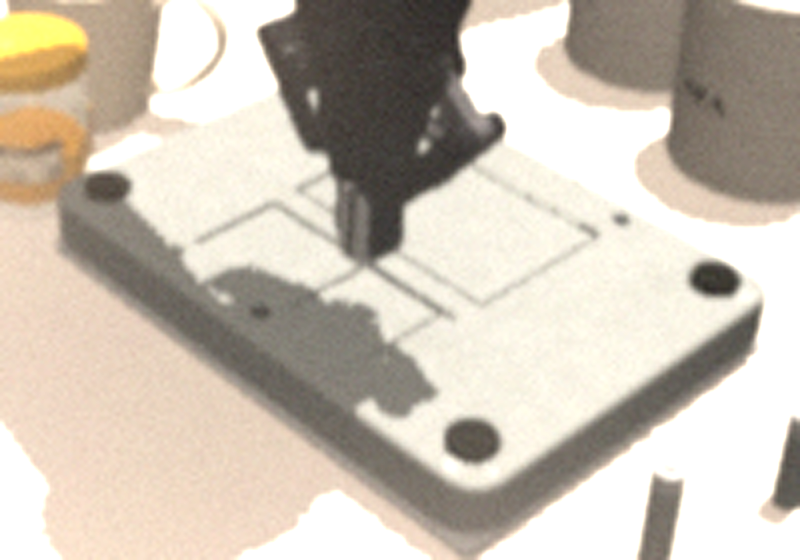

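The side view shows the fingertips at about (368,258) in the crop, well above the predicted (360,315). The finger shadow also stands away from them, so they may be hovering. I'll check with the top view.

```bash
python3 - <<'E'
from h import *
f=lambda x,s:cv2.convertScaleAbs(cv2.resize(x,None,fx=s,fy=s,interpolation=cv2.INTER_CUBIC),alpha=2)
a=f(get_image("top")[110:250,200:390],4)
cv2.imwrite("pics/t1.png",a)
s=get_state();print(s['eef_pos'],s['tcp_rot'],s['joint_pos'],s['t'],(proj("top",[s['eef_pos'],s['eef_pos']+[0,0,.073]])-[200,110])*4)
E
```

```text
[ 0.51308235 -0.03874822  0.03214679] [ 3.14156144e+00 -5.75541170e-05 -2.76380838e+00] [ 2.29372546e-01  3.00332560e-01 -2.72508346e-01 -2.66045601e-05
 -9.98016958e-01 -1.42237018e+00] 3.8 [[462.63461565 334.27263175]
 [482.68884705 312.99639554]]
```

View pics/t1.png

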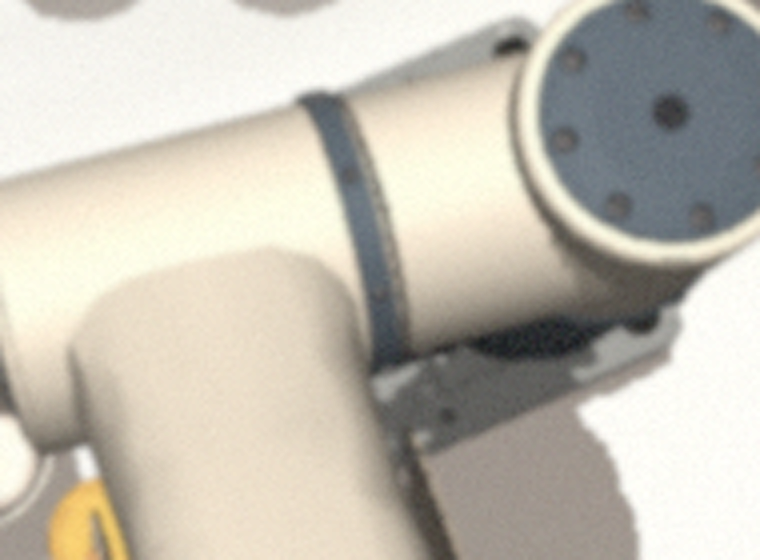

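```bash
python3 - <<'E'
from h import *
p=np.array([.51304,-.03876,0])
for z in(.032,.036,.05,.06,.07,.08): print(z,((proj("side",p+[0,0,z])-[190,165])*4).round())
g=np.load("s.npz")
for z in (.036,.045,.055,.065):
    w=plane("side",[(190+370/4,165+252/4)],z)[0]; print(z,w,((w[:2]-g['o'])@g['R']*1e3).round(1))
E
```

```text
0.032 [[361. 316.]]
0.036 [[361. 308.]]
0.05 [[362. 283.]]
0.06 [[363. 265.]]
0.07 [[364. 246.]]
0.08 [[365. 227.]]
0.036 [ 0.53291833 -0.0009492   0.036     ] [-18.3  -1. ]
0.045 [ 0.52788668 -0.01226703  0.045     ] [-27.2  -9.6]
0.055 [ 0.52229595 -0.0248424   0.055     ] [-37.  -19.2]
0.065 [ 0.51670523 -0.03741776  0.065     ] [-46.9 -28.9]
```

The key outline that shut fingers at the reported height would hide is still visible. So the tips really hover, at about z = 0.065, roughly 30 mm above the reported height, with the horizontal position consistent. I'll go down by feel.

Emit:
play_rows(increments=[{"hand":1,"dx":0,"dy":0,"dz":4,"rx":0,"ry":0,"rz":0},{"hand":1,"dx":0,"dy":0,"dz":4,"rx":0,"ry":0,"rz":0},{"hand":1,"dx":0,"dy":0,"dz":4,"rx":0,"ry":0,"rz":0},{"hand":1,"dx":0,"dy":0,"dz":0,"rx":0,"ry":0,"rz":0}])

```text
t: 4.2
eef_pos: [0.5124, -0.0388, 0.0193]
tcp_rot: [3.141, -0.002, -2.764]
wrist_force: [-0.9, 0.1, 0.0]
grip_width: -0.002
grip_force: 0.0
```

```bash
python3 - <<'E'
from h import *
s=get_state();print(s['eef_pos'],s['wrist_force'])
im=get_image("side");cv2.imwrite("pics/s2full.png",im)
cv2.imwrite("pics/s2.png",cv2.resize(im[170:290,200:380],None,fx=4,fy=4,interpolation=cv2.INTER_CUBIC))
E
```

```text
[ 0.51244515 -0.03879053  0.01931884] [-0.86503923  0.0706801   0.04956365]
```

View pics/s2.png

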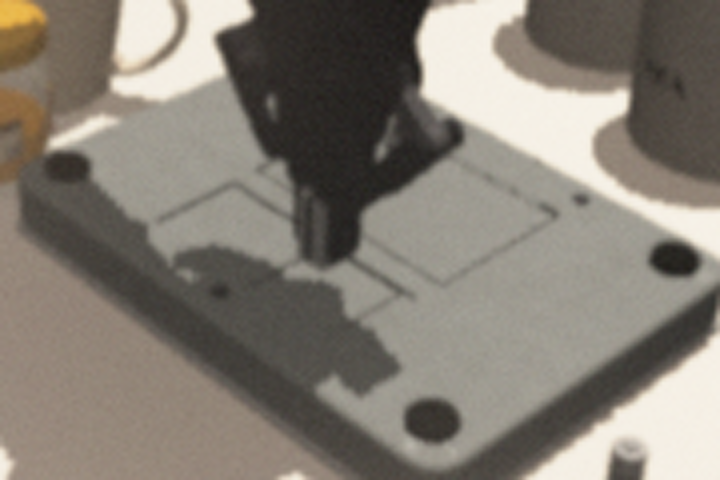

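The tip is now at about (325,256) in the crop and the key centre is at about (321,288), so roughly 17 mm remain.

Emit:
play_rows(increments=[{"hand":1,"dx":-0.6,"dy":0,"dz":4,"rx":0,"ry":0,"rz":0},{"hand":1,"dx":0,"dy":0,"dz":4,"rx":0,"ry":0,"rz":0},{"hand":1,"dx":0,"dy":0,"dz":2,"rx":0,"ry":0,"rz":0},{"hand":1,"dx":0,"dy":0,"dz":0,"rx":0,"ry":0,"rz":0}])

```text
t: 4.65
eef_pos: [0.5133, -0.0386, 0.0097]
tcp_rot: [3.141, -0.001, -2.764]
wrist_force: [0.1, -1.0, -0.6]
grip_width: -0.004
grip_force: 0.0
```

Emit:
play_rows(increments=[{"hand":1,"dx":0,"dy":0,"dz":1,"rx":0,"ry":0,"rz":0},{"hand":1,"dx":0,"dy":0,"dz":1,"rx":0,"ry":0,"rz":0},{"hand":1,"dx":0,"dy":0,"dz":0,"rx":0,"ry":0,"rz":0}])

```text
t: 4.95
eef_pos: [0.5136, -0.0385, 0.0081]
tcp_rot: [3.142, -0.0, -2.764]
wrist_force: [-0.0, 0.3, 0.5]
grip_width: -0.002
grip_force: 0.0
```

Emit:
play_rows(increments=[{"hand":1,"dx":0,"dy":0,"dz":1,"rx":0,"ry":0,"rz":0},{"hand":1,"dx":0,"dy":0,"dz":1,"rx":0,"ry":0,"rz":0},{"hand":1,"dx":0,"dy":0,"dz":0,"rx":0,"ry":0,"rz":0}])

```text
t: 5.25
eef_pos: [0.5135, -0.0385, 0.006]
tcp_rot: [3.141, -0.0, -2.764]
wrist_force: [0.7, -0.4, 0.2]
grip_width: -0.001
grip_force: 0.0
```

Emit:
play_rows(increments=[{"hand":1,"dx":0,"dy":0,"dz":1,"rx":0,"ry":0,"rz":0},{"hand":1,"dx":0,"dy":0,"dz":1,"rx":0,"ry":0,"rz":0},{"hand":1,"dx":0,"dy":0,"dz":0,"rx":0,"ry":0,"rz":0}])

```text
t: 5.55
eef_pos: [0.5135, -0.0385, 0.004]
tcp_rot: [3.141, -0.0, -2.764]
wrist_force: [-0.4, -0.6, 0.4]
grip_width: 0.002
grip_force: 0.0
```

Emit:
play_rows(increments=[{"hand":1,"dx":0,"dy":0,"dz":1,"rx":0,"ry":0,"rz":0},{"hand":1,"dx":0,"dy":0,"dz":1,"rx":0,"ry":0,"rz":0},{"hand":1,"dx":0,"dy":0,"dz":0,"rx":0,"ry":0,"rz":0}])

```text
t: 5.85
eef_pos: [0.5136, -0.0385, 0.0021]
tcp_rot: [3.142, -0.0, -2.764]
wrist_force: [-0.5, 1.0, 0.9]
grip_width: -0.001
grip_force: 0.0
```

Emit:
play_rows(increments=[{"hand":1,"dx":0,"dy":0,"dz":1,"rx":0,"ry":0,"rz":0},{"hand":1,"dx":0,"dy":0,"dz":1,"rx":0,"ry":0,"rz":0},{"hand":1,"dx":0,"dy":0,"dz":0,"rx":0,"ry":0,"rz":0}])

```text
t: 6.15
eef_pos: [0.5137, -0.0385, 0.0003]
tcp_rot: [-3.141, 0.0, -2.764]
wrist_force: [-1.8, -0.9, 2.4]
grip_width: -0.001
grip_force: 1.3
```

Emit:
play_rows(increments=[{"hand":1,"dx":0,"dy":0,"dz":1,"rx":0,"ry":0,"rz":0},{"hand":1,"dx":0,"dy":0,"dz":1,"rx":0,"ry":0,"rz":0},{"hand":1,"dx":0,"dy":0,"dz":0,"rx":0,"ry":0,"rz":0}])

```text
t: 6.45
eef_pos: [0.5137, -0.0385, -0.0018]
tcp_rot: [-3.142, 0.0, -2.764]
wrist_force: [-1.0, 0.5, 4.4]
grip_width: -0.002
grip_force: 2.1
```

Emit:
play_rows(increments=[{"hand":1,"dx":0,"dy":0,"dz":1,"rx":0,"ry":0,"rz":0},{"hand":1,"dx":0,"dy":0,"dz":0.7,"rx":0,"ry":0,"rz":0},{"hand":1,"dx":0,"dy":0,"dz":0,"rx":0,"ry":0,"rz":0}])

```text
t: 6.75
eef_pos: [0.5138, -0.0385, -0.0031]
tcp_rot: [-3.141, 0.0, -2.764]
wrist_force: [-2.8, 0.4, 7.5]
grip_width: -0.003
grip_force: 3.8
```

Emit:
play_rows(increments=[{"hand":1,"dx":0,"dy":0,"dz":0,"rx":0,"ry":0,"rz":0},{"hand":1,"dx":0,"dy":0,"dz":0,"rx":0,"ry":0,"rz":0},{"hand":1,"dx":0,"dy":0,"dz":0,"rx":0,"ry":0,"rz":0},{"hand":1,"dx":0,"dy":0,"dz":0,"rx":0,"ry":0,"rz":0},{"hand":1,"dx":0,"dy":0,"dz":0,"rx":0,"ry":0,"rz":0},{"hand":1,"dx":0,"dy":0,"dz":0,"rx":0,"ry":0,"rz":0},{"hand":1,"dx":0,"dy":0,"dz":0,"rx":0,"ry":0,"rz":0},{"hand":1,"dx":0,"dy":0,"dz":0,"rx":0,"ry":0,"rz":0}])

```text
t: 7.55
eef_pos: [0.5137, -0.0385, -0.0031]
tcp_rot: [-3.141, 0.0, -2.764]
wrist_force: [-2.5, 0.8, 7.7]
grip_width: -0.002
grip_force: 3.8
```

```bash
python3 - <<'E'
from h import *
im=get_image("side")
cv2.imwrite("pics/s3.png",cv2.convertScaleAbs(cv2.resize(im[140:290,195:385],None,fx=4,fy=4,interpolation=cv2.INTER_CUBIC),alpha=1.5))
E
```

```text
(no output)
```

View pics/s3.png

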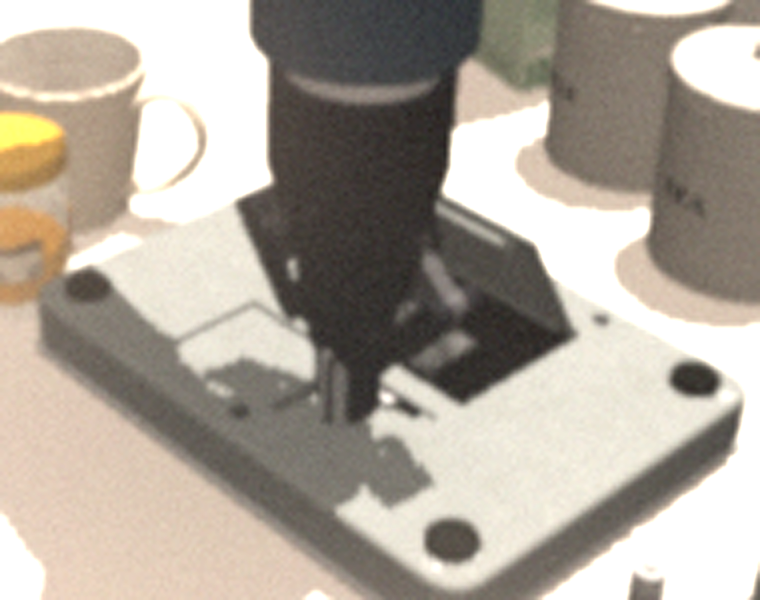

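The cover has sprung up: its free edge runs from about (440,210) to (530,240) in the crop, with the well open beneath it. I'll lift off, then push it at mid-height towards the hinge side.

Emit:
play_rows(increments=[{"hand":1,"dx":0,"dy":0,"dz":-2,"rx":0,"ry":0,"rz":0},{"hand":1,"dx":0,"dy":0,"dz":-4,"rx":0,"ry":0,"rz":0},{"hand":1,"dx":0,"dy":0,"dz":-8,"rx":0,"ry":0,"rz":0},{"hand":1,"dx":0,"dy":5,"dz":-12,"rx":0,"ry":0,"rz":0},{"hand":1,"dx":0,"dy":10,"dz":-15,"rx":0,"ry":0,"rz":0},{"hand":1,"dx":0,"dy":10,"dz":-12,"rx":0,"ry":0,"rz":0},{"hand":1,"dx":-10,"dy":4,"dz":0,"rx":0,"ry":0,"rz":0},{"hand":1,"dx":-15,"dy":0,"dz":0,"rx":0,"ry":0,"rz":0},{"hand":1,"dx":-15,"dy":0,"dz":0,"rx":0,"ry":0,"rz":0},{"hand":1,"dx":0,"dy":0,"dz":0,"rx":0,"ry":0,"rz":0}])

```text
t: 8.6
eef_pos: [0.5416, 0.0042, 0.0491]
tcp_rot: [-3.141, 0.0, -2.763]
wrist_force: [-0.4, 0.0, -0.4]
grip_width: -0.001
grip_force: 0.0
```

```bash
python3 st.py 75 0 50
```

```text
8.6 local mm [-8.4  0.6 49.1] tool axes local [[-1.0, -0.0, 0.0], [-0.0, 1.0, -0.0], [-0.0, -0.0, -1.0]] F [-0.42  0.01 -0.37] -0.0010674745532611876
tool shift [-83.4  -0.7  -0.9]
```

Emit:
play_rows(increments=[{"hand":1,"dx":-6,"dy":0,"dz":0,"rx":0,"ry":0,"rz":0},{"hand":1,"dx":-6,"dy":0,"dz":0,"rx":0,"ry":0,"rz":0},{"hand":1,"dx":-6,"dy":0,"dz":0,"rx":0,"ry":0,"rz":0},{"hand":1,"dx":-4,"dy":0,"dz":0,"rx":0,"ry":0,"rz":0},{"hand":1,"dx":-4,"dy":0,"dz":0,"rx":0,"ry":0,"rz":0},{"hand":1,"dx":-4,"dy":0,"dz":0,"rx":0,"ry":0,"rz":0},{"hand":1,"dx":-4,"dy":0,"dz":0,"rx":0,"ry":0,"rz":0},{"hand":1,"dx":-4,"dy":0,"dz":0,"rx":0,"ry":0,"rz":0},{"hand":1,"dx":-4,"dy":0,"dz":0,"rx":0,"ry":0,"rz":0},{"hand":1,"dx":-4,"dy":0,"dz":0,"rx":0,"ry":0,"rz":0}])

```text
t: 9.6
eef_pos: [0.5832, 0.0203, 0.0495]
tcp_rot: [3.142, 0.0, -2.764]
wrist_force: [0.0, -0.6, 0.7]
grip_width: 0.0
grip_force: 0.1
```

Emit:
play_rows(increments=[{"hand":1,"dx":-4,"dy":0,"dz":0,"rx":0,"ry":0,"rz":0},{"hand":1,"dx":-4,"dy":0,"dz":0,"rx":0,"ry":0,"rz":0},{"hand":1,"dx":-4,"dy":0,"dz":0,"rx":0,"ry":0,"rz":0},{"hand":1,"dx":-4,"dy":0,"dz":0,"rx":0,"ry":0,"rz":0},{"hand":1,"dx":-4,"dy":0,"dz":0,"rx":0,"ry":0,"rz":0},{"hand":1,"dx":-4,"dy":0,"dz":0,"rx":0,"ry":0,"rz":0},{"hand":1,"dx":-4,"dy":0,"dz":0,"rx":0,"ry":0,"rz":0}])

```text
t: 10.3
eef_pos: [0.6092, 0.0306, 0.0495]
tcp_rot: [3.142, -0.0, -2.764]
wrist_force: [-0.7, -0.3, -0.8]
grip_width: 0.0
grip_force: 0.0
```

Emit:
play_rows(increments=[{"hand":1,"dx":-4,"dy":0,"dz":0,"rx":0,"ry":0,"rz":0},{"hand":1,"dx":-4,"dy":0,"dz":0,"rx":0,"ry":0,"rz":0},{"hand":1,"dx":-4,"dy":0,"dz":0,"rx":0,"ry":0,"rz":0},{"hand":1,"dx":0,"dy":0,"dz":0,"rx":0,"ry":0,"rz":0},{"hand":1,"dx":0,"dy":0,"dz":0,"rx":0,"ry":0,"rz":0},{"hand":1,"dx":0,"dy":0,"dz":0,"rx":0,"ry":0,"rz":0}])

```text
t: 10.9
eef_pos: [0.62, 0.0349, 0.0495]
tcp_rot: [-3.142, -0.0, -2.764]
wrist_force: [0.3, 0.5, 0.6]
grip_width: -0.0
grip_force: 0.0
```

```bash
python3 st.py 75 0 50; python3 - <<'E'
from h import *
im=get_image("side")
cv2.imwrite("pics/s4.png",cv2.convertScaleAbs(cv2.resize(im[120:300,180:400],None,fx=3,fy=3,interpolation=cv2.INTER_CUBIC),alpha=1.5))
E
```

```text
10.9 local mm [75.8  0.2 49.5] tool axes local [[-1.0, 0.0, -0.0], [0.0, 1.0, -0.0], [0.0, -0.0, -1.0]] F [0.28 0.52 0.64] -0.0004206433002868409
tool shift [ 0.8 -0.2 -0.5]
```

View pics/s4.png

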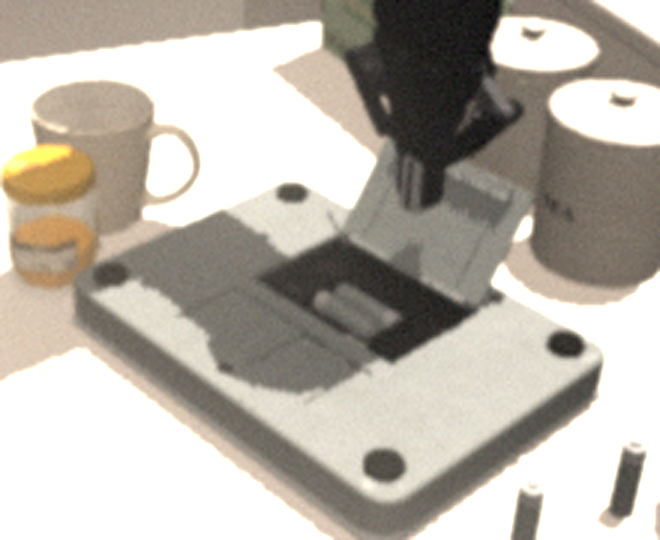

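The cover is past upright and leaning back, with its inner face at about (430,230). I'll retract clear and give it time to settle.

Emit:
play_rows(increments=[{"hand":1,"dx":10,"dy":0,"dz":0,"rx":0,"ry":0,"rz":0},{"hand":1,"dx":20,"dy":0,"dz":-5,"rx":0,"ry":0,"rz":0},{"hand":1,"dx":30,"dy":0,"dz":-20,"rx":0,"ry":0,"rz":0},{"hand":1,"dx":30,"dy":0,"dz":-30,"rx":0,"ry":0,"rz":0},{"hand":1,"dx":20,"dy":0,"dz":-30,"rx":0,"ry":0,"rz":0},{"hand":1,"dx":10,"dy":0,"dz":-15,"rx":0,"ry":0,"rz":0},{"hand":1,"dx":0,"dy":0,"dz":0,"rx":0,"ry":0,"rz":0},{"hand":1,"dx":0,"dy":0,"dz":0,"rx":0,"ry":0,"rz":0},{"hand":1,"dx":0,"dy":0,"dz":0,"rx":0,"ry":0,"rz":0},{"hand":1,"dx":0,"dy":0,"dz":0,"rx":0,"ry":0,"rz":0},{"hand":1,"dx":0,"dy":0,"dz":0,"rx":0,"ry":0,"rz":0},{"hand":1,"dx":0,"dy":0,"dz":0,"rx":0,"ry":0,"rz":0},{"hand":1,"dx":0,"dy":0,"dz":0,"rx":0,"ry":0,"rz":0},{"hand":1,"dx":0,"dy":0,"dz":0,"rx":0,"ry":0,"rz":0},{"hand":1,"dx":0,"dy":0,"dz":0,"rx":0,"ry":0,"rz":0},{"hand":1,"dx":0,"dy":0,"dz":0,"rx":0,"ry":0,"rz":0},{"hand":1,"dx":0,"dy":0,"dz":0,"rx":0,"ry":0,"rz":0},{"hand":1,"dx":0,"dy":0,"dz":0,"rx":0,"ry":0,"rz":0},{"hand":1,"dx":0,"dy":0,"dz":0,"rx":0,"ry":0,"rz":0},{"hand":1,"dx":0,"dy":0,"dz":0,"rx":0,"ry":0,"rz":0}])

```text
t: 12.95
eef_pos: [0.5085, -0.0093, 0.1495]
tcp_rot: [-3.142, 0.0, -2.764]
wrist_force: [0.3, 0.2, -0.4]
grip_width: 0.001
grip_force: 0.0
```

```bash
python3 - <<'E'
from h import *
im=get_image("side")
g=np.load("s.npz");a=2.4;R=g['R'];o=g['o']
P=[np.r_[o+R@np.array([.07-.08*np.cos(a),y]),.038+.08*np.sin(a)] for y in(-.06,0,.06)]
print(((proj("side",P)-[180,120])*3).round())
cv2.imwrite("pics/s5.png",cv2.convertScaleAbs(cv2.resize(im[120:300,180:400],None,fx=3,fy=3,interpolation=cv2.INTER_CUBIC),alpha=1.5))
E
```

```text
[[543. 204.]
 [470. 169.]
 [403. 136.]]
```

View pics/s5.png

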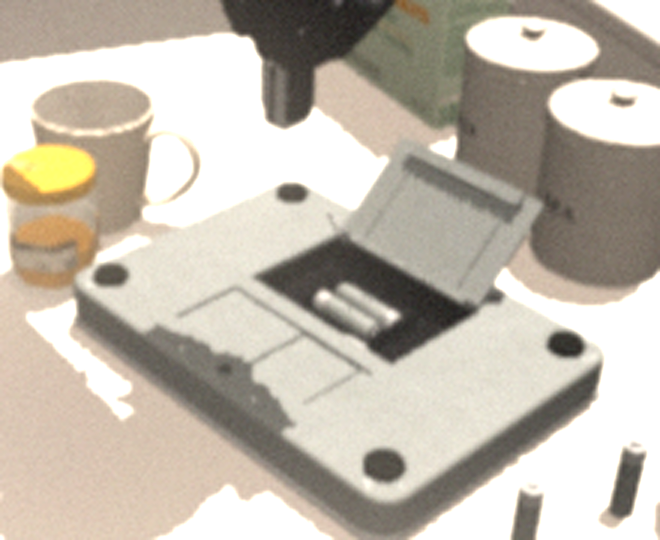

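The cover's free edge runs from about (403,140) to (543,205), matching the prediction for 2.4 rad, fully open. The catch is flush again and the other things have not moved.

```bash
python3 -c "
from station import *
print(finish_job())"
```

```text
the job is handed in; nothing more can be done
None
```

The job is handed in at about 13 s: I pressed the catch, the cover sprang up, and I pushed it past upright to rest fully open (about 2.4 rad in the last side view), with the scale, mug, jar and batteries showing no movement.

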